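# Try the bevelled flap-reel spindle in the test bore and rack it

### The job

Two loose spindles stand on the table: one has bevelled ends like those already in the rack, the other is cut square at both ends. Take the bevelled one, try it upright in the bore of the dark steel test block, lowering it until its nose is fully home there, then lower it fully home and upright in the free bore of the plywood rack beside the others before letting go, and leave it standing there. Leave the square-cut spindle standing where it is.

Things in the scene. Friction and masses are not known exactly. Their poses are not given: they have to be found in the camera images.
- spindle_mid (a point): centre (half-way up, on the axis) of the loose bevelled spindle, the one to rack: a plain aluminium rod standing upright on the table, 30 mm diameter, 110 mm tall, both ends the same: bevelled over the last 18 mm down to a flat 18 mm across. Its z axis runs along the rod. Mass about 0.2 kg.
- blank_mid (a point): centre (half-way up, on the axis) of the square-cut spindle, to be left alone: the same aluminium rod, 30 mm diameter, 110 mm tall, standing upright, but cut square at both ends with no bevel. Its z axis runs along the rod.
- test_bore (a point): mouth centre of the bore, level with the top of the dark steel test block (60 x 60 mm, 36 tall, fixed); z up, x and y along its sides. Bore 36 mm wide for 16 mm (3 mm chamfer at the mouth), then a step to 26 mm wide, down to the table. Home: a bevelled nose passes the step to 28 mm below the mouth, spindle centre 27 mm above the mouth. A square end stops at the step.
- rack_bore (a point): mouth centre of the free bore, level with the top of the plywood rack (56 mm in x, 180 in y, 36 tall, fixed); z up. Three bores shaped like the test bore stand 60 mm apart in a row; this is the end one on the -y side. Those at +60 and +120 mm along this point's y hold like spindles, fast in place, tops 82 mm above the mouth. Home: spindle centre 27 mm above the mouth.
Mind the look-alikes: they are no part of the job. Leave any yellow look-alike of the part that bears spindle_mid alone. Leave any blue look-alike of the part that bears blank_mid alone.

How it is judged:
By the outcome, as a careful person would: the job done as asked, in the order asked, and still so for the second after the job is handed in, with the robot touching nothing.
It also fails if it takes over 45 s, if anything falls off the work surface, if the arm or the gripper's body presses on something with over 40 N, if the wrist force passes 120 N, or if a joint passes its speed limit or range.

### The arm

A 6-joint arm with a two-finger parallel gripper is mounted at the origin on the work surface. World frame = base frame: x ahead of the robot, y to its left, z up, the work surface at z = 0. Lengths are in m, angles in degrees, forces in N, time in s.
With the tool pointing down it reaches from about 0.4 to 0.825 m from the base axis. Payload 7 kg.
Tool frame: the origin (TCP) lies at the very end of the fingers, on their centre line; the grasp point (between the pads) lies 19 mm behind it; z points along the fingers, y is the line along which they close (so a half turn about z gives the same grasp; the last joint's range is limited). The gripper opens to 88 mm and grips with 3 to 60 N. Pads are 19 mm wide; open, the fingers measure 130 mm over their backs; the gripper's body (78 mm by 193 mm) begins 47 mm behind the grasp point.
Start: joints at [82.97, 20.546, 0.682, 0, -70.136, -16.507], TCP at [0.27, 0.619, 0.227] pointing down, gripper open.
Joint ranges: [-176.03, 176.03], [-82.01, 121.73], [-58.28, 71.71], [-173.87, 95.51], [-174.79, -0.11], [-173.66, 173.66]. Speed limits (degrees/s): [136.94, 136.94, 172.46, 180, 180, 180].

### API

Orientations are given as [roll, pitch, yaw] about the fixed x, y, z axes, in that order (R = Rz(yaw) Ry(pitch) Rx(roll)).
In Python, from plant import get_state, imaging, r, finder gives the robot as it stands.
- The arm moves only by the shell command python3 -m handwheel 'ROWS' [FORCE]. ROWS is JSON, a list of rows, each a list of 5 numbers: the closure, from 0 (fully open) to 1 (shut), then the shift along the world's x, y, z in cm, then the turn about the world's z in degrees. A call has 1 to 8 rows; each row is the pose to reach, as a shift and turn from the pose commanded when the call began; what a row does not reach only later rows make up. A row lasts 1/8 s, in which the tool goes at most 62.5 mm and 10.7 degrees, less where a joint would pass 70% of its speed; a pose out of reach is approached as far as the arm can. A call with a gripper value outside its range is refused whole. The fingers move at their own pace and stop on an object; FORCE is the grip in N (left out, the last holds). Time passes only in rows, so rows that repeat a pose let the fingers close. It gives the time, the measured TCP pose, the force, the opening and the grip force at its end, in the units of the state.
- get_state(): the state, without advancing time (a new reading comes with each control period).
- imaging.capture(name): name is "scene" or "side" or "wrist"; returns (picture, depth): 420x560x3 uint8, red, green, blue; 420x560 float32, m along the optical axis (not along the pixel's ray), 0 where there is no reading.
- imaging.get_calibration(name): a dict with "fx", "fy", "cx", "cy" (pixels), "rvec" (rotation vector, rad) and "tvec" (3), from world to camera coordinates, as OpenCV has them; the wrist camera has in their place "hand_eye" (4x4, takes a point from camera to tool coordinates, whose origin is the TCP and whose axes are the flange's). Camera axes: x right, y down, z forward; pixel columns grow to the right and rows downward; lengths in m; the calibration is good to about 2 mm. A picture is of the moment at which its call begins: read the wrist's pose just before it. get_calibration takes no time and is no camera call.
- r.close_job(): hands the job in; it is judged then, once.
Trained networks look in the newest picture that a camera, given by its name, has taken for a name from the list of things; names that differ only in an ending like _2 or _b are one class to them, and where a whole thing is asked for, a point or a joint stands for the part that bears it (a point fixed in the world has none). Each returns a list of dicts, best first, with "p" (0 to 1); they miss things now and then, are a little off and sometimes report something else, mostly with a low value. They report only what shows in the picture. A call takes as long as a camera call. They do not tell look-alikes from the thing itself.
- finder.cut_out(camera, query): "region" (420x560 bool, what is visible of it) and "pixel" ([column, row] in pixels, amid what is visible of it).
The state is a dict: "time_s": time; "joints": joint angles; "qd": joint speeds; "joint_torque": joint torques, N m; "tcp_pos": TCP position; "eef_rot": TCP orientation; "contact_force": force on the tool from outside, world axes, zero at the start; "moment": the same for the moment, N m; "gripper_width": finger opening in m; "gripper_force": force on a finger pad.
Only numpy, scipy, OpenCV 4.12 (cv2) and the standard library are available. Lean on these libraries where they do the work, as an engineer would, in place of code of your own. Each camera call takes 0.05 s, during which the arm holds its last target. There are 200 camera calls.

## Working session

There is one attempt and no reset: what is moved stays moved. The work goes in short steps, Python scripts to look and compute and a shell command to move; the robot and the scene stay as the last step left them, time stands still between calls to the robot, and variables do not carry over. Pictures are saved under pics/ and viewed, at most 10 in all, crops included, and the job is handed in when it is done.

```bash
mkdir -p pics
cat > h.py <<'E'
import numpy as np, cv2
from plant import get_state, imaging, r, finder
from scipy.spatial.transform import Rotation as R
def cap(name):
    s=get_state(); im,d=imaging.capture(name); return s,im,d
def cloud(name,s,d):
    c=imaging.get_calibration(name); v,u=np.indices(d.shape)
    P=np.stack([(u-c['cx'])/c['fx']*d,(v-c['cy'])/c['fy']*d,d],-1)
    if 'hand_eye' in c:
        H=np.array(c['hand_eye']); P=P@H[:3,:3].T+H[:3,3]
        return P@R.from_euler('xyz',s['eef_rot'],degrees=True).as_matrix().T+np.array(s['tcp_pos'])
    Rm=cv2.Rodrigues(np.array(c['rvec'],float))[0]
    return (P-np.array(c['tvec']).ravel())@Rm
def save(im,n): cv2.imwrite('pics/'+n+'.png',im[...,::-1])
E
python3 - <<'E'
from h import *
s,a,da=cap('scene'); 
np.savez('scene.npz',im=a,P=cloud('scene',s,da),d=da)
for q in ['spindle_mid','blank_mid','test_bore','rack_bore']:
    print(q,[(round(x['p'],2),x['pixel']) for x in finder.cut_out('scene',q)])
s,b,db=cap('side'); np.savez('side.npz',im=b,P=cloud('side',s,db),d=db)
for q in ['spindle_mid','blank_mid']:
    print(q,[(round(x['p'],2),x['pixel']) for x in finder.cut_out('side',q)])
save(cv2.resize(np.hstack([a,b]),(800,300)),'one'); save(a,'scene')
print(s['eef_rot'],s['tcp_pos'])
E
```

```text
spindle_mid [(0.87, [184.2, 128.1]), (0.86, [213.3, 131.2]), (0.63, [209.3, 99.2])]
blank_mid [(0.79, [196.2, 223.8]), (0.77, [229.2, 217.9])]
test_bore [(0.89, [312.9, 198.4]), (0.35, [383.2, 291.1])]
rack_bore [(0.96, [382.5, 294.0])]
spindle_mid [(0.79, [298.1, 152.7]), (0.75, [332.2, 156.4]), (0.56, [308.0, 168.2])]
blank_mid [(0.97, [219.1, 190.7]), (0.6, [237.4, 200.4]), (0.6, [251.2, 350.3])]
[ 1.79954266e+02 -6.15971217e-03 -2.35389298e+01] [0.26947964 0.61863199 0.22609732]
```

View pics/scene.png

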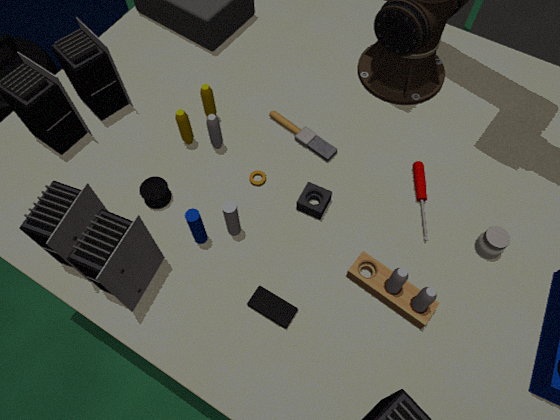

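View pics/one.png

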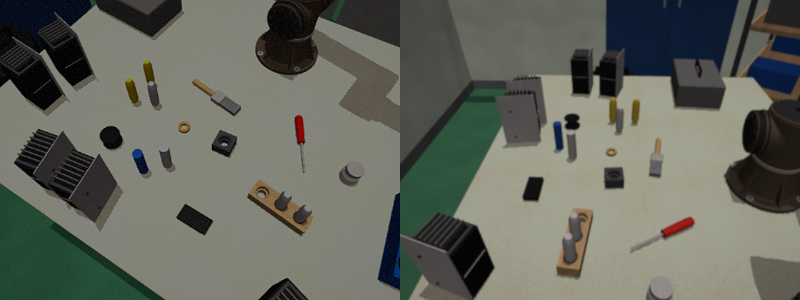

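The scene shows two grey aluminium rods, at (214,131) with a tapered top and at (232,219) with a square top. There are also yellow look-alikes at (184,127) and (208,99), and a blue one at (197,225). The test block is at (314,200), and the rack's free bore at (367,269). The grey rod at (214,131) fits the target; I'll confirm it in a crop and measure.

Run:
```python
from h import *
z=np.load('scene.npz'); a,P=z['im'],z['P']
save(cv2.resize(a[75:255,165:345],(600,600),interpolation=cv2.INTER_CUBIC),'crop')
finds={}
g=lambda u,v,h,zl,zh:(lambda Q:Q[(Q[:,2]>zl)&(Q[:,2]<zh)])(P[v-h:v+h,u-h:u+h].reshape(-1,3))
for n,(u,v,h,zl,zh) in dict(sp=(214,131,20,.09,.12),spside=(214,131,20,.03,.08),ye1=(184,127,18,.03,.12),ye2=(208,99,16,.03,.12),blank=(232,219,16,.095,.12),blue=(197,225,16,.095,.12),test=(314,200,25,.025,.045),rack=(390,289,50,.03,.042),r1=(398,275,14,.1,.13),r2=(427,295,14,.1,.13),table=(270,240,8,-1,1)).items():
    Q=g(u,v,h,zl,zh)
    print(n,len(Q),Q.mean(0).round(4) if len(Q) else '',*( (Q.min(0).round(3),Q.max(0).round(3)) if len(Q) else ()))
    if n in('test','rack'): print(cv2.minAreaRect(Q[:,:2].astype(np.float32)*1000))
print(imaging.get_calibration('wrist')['hand_eye'])
```

```text
sp 131 [ 0.4658 -0.2744  0.1014] [ 0.452 -0.288  0.09 ] [ 0.477 -0.263  0.112]
spside 188 [ 0.4623 -0.2782  0.0525] [ 0.397 -0.346  0.03 ] [ 0.478 -0.263  0.08 ]
ye1 333 [ 0.494  -0.3401  0.0768] [ 0.476 -0.358  0.03 ] [ 0.504 -0.331  0.112]
ye2 332 [ 0.403  -0.3373  0.0758] [ 0.385 -0.355  0.031] [ 0.458 -0.281  0.112]
blank 167 [ 0.6332 -0.11    0.1067] [ 0.619 -0.126  0.095] [ 0.645 -0.098  0.112]
blue 198 [ 0.6863 -0.1626  0.1071] [ 0.67  -0.179  0.095] [ 0.7   -0.15   0.113]
test 548 [0.4835 0.006  0.0337] [ 0.449 -0.027  0.025] [0.515 0.038 0.039]
((482.0304260253906, 5.4640960693359375), (62.81619644165039, 60.33540725708008), 5.316789150238037)
rack 1732 [0.5839 0.2423 0.0351] [0.542 0.149 0.03 ] [0.618 0.333 0.042]
((579.484619140625, 241.61825561523438), (179.9940948486328, 57.837127685546875), 83.4237060546875)
r1 184 [0.5837 0.2413 0.1116] [0.57  0.228 0.1  ] [0.594 0.255 0.121]
r2 200 [0.5905 0.3    0.1114] [0.577 0.287 0.1  ] [0.601 0.315 0.121]
table 256 [ 0.6094 -0.0311  0.0024] [ 0.585 -0.056 -0.007] [0.941 0.206 0.904]
[[-1.76879927e-04 -9.63866846e-01 -2.66384444e-01  7.33102467e-02]
 [ 9.99999982e-01 -1.52959844e-04 -1.10543249e-04  5.34123640e-04]
 [ 6.58028498e-05 -2.66384458e-01  9.63866856e-01 -1.58266125e-01]
 [ 0.00000000e+00  0.00000000e+00  0.00000000e+00  1.00000000e+00]]
```

View pics/crop.png

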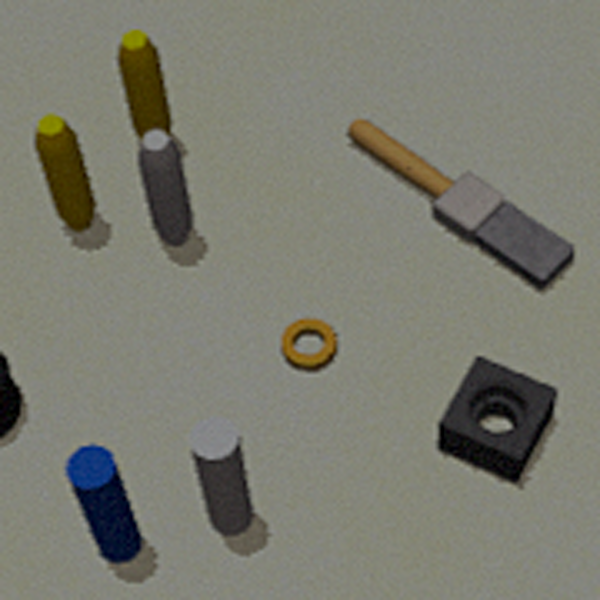

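Crop confirms it: the bevelled grey rod is at (214,131), and the square-cut one at (232,219). Rough positions are spindle (0.465,-0.275), test bore (0.482,0.005) and free bore (0.577,0.183), with the rack yawed about -6.6°. I'll go past the rack and block first, looking with the wrist camera on the way.

```bash
python3 -m handwheel '[[0,3.5,-4.6,0.5,-9],[0,7,-9.2,1,-18],[0,10.5,-13.8,2,-27],[0,14,-18.4,3,-37],[0,17.5,-23,4,-46],[0,21,-27.6,5,-55],[0,24.5,-32.2,6,-65],[0,28,-37,6,-74.5]]'
python3 -m handwheel '[[0,1,-4,0,0],[0,1,-4,0,0],[0,1,-4,0,0]]'
python3 - <<'E'
from h import *
s,a,d=cap('wrist'); print(s['tcp_pos'],s['eef_rot'],s['joints'])
np.savez('wr.npz',im=a,P=cloud('wrist',s,d)); save(a,'wr')
print([(x['p'],x['pixel']) for x in finder.cut_out('wrist','rack_bore')])
E
```

```text
time_s: 1.4
tcp_pos: [0.5508, 0.2475, 0.2879]
eef_rot: [-179.9, 0.1, -98.3]
contact_force: [0.0, 0.8, 0.1]
gripper_width: 0.0874
gripper_force: 0.0
time_s: 1.78
tcp_pos: [0.5596, 0.2088, 0.2867]
eef_rot: [-180.0, 0.0, -98.1]
contact_force: [0.1, -0.4, 0.7]
gripper_width: 0.0873
gripper_force: 0.0
[0.55961097 0.20877691 0.2866932 ] [-1.79991120e+02  1.98628291e-02 -9.80733448e+01] [ 3.91852184e+01  1.13869365e+01 -4.10139920e+00 -7.22168825e-03
 -7.44910496e+01 -4.72566350e+01]
[(0.76, [266.5, 181.7])]
```

View pics/wr.png

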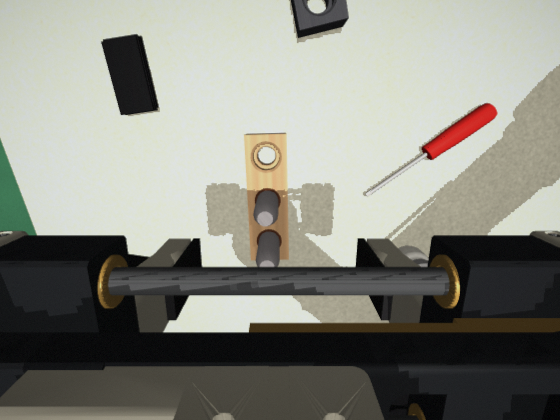

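The wrist view shows the free bore at (266,156), two racked spindles at (266,207) and (268,250), and the test block at (320,8). I'll fit the bore and then look at the block.

```bash
cat >> h.py <<'E'
def bore(P,u,v,h=40,ztop=0.036,rad=0.021):
    """mouth centre: intersect pixel rays via cloud; hole = low pixels enclosed by top plane"""
    Q=P[v-h:v+h,u-h:u+h]; z=Q[...,2]
    top=(abs(z-ztop)<0.006).astype(np.uint8)
    cs,hi=cv2.findContours(top,cv2.RETR_CCOMP,cv2.CHAIN_APPROX_NONE)
    best=None
    for c,k in zip(cs,hi[0]):
        if k[3]>=0 and (best is None or cv2.contourArea(c)>cv2.contourArea(best)): best=c
    c=best[:,0,:]; B=Q[c[:,1],c[:,0]]   # contour of hole lies on the surrounding top pixels
    A=np.c_[2*B[:,:2],np.ones(len(B))]; x=np.linalg.lstsq(A,(B[:,:2]**2).sum(1),rcond=None)[0]
    T=Q[top>0]; rect=cv2.minAreaRect(T[:,:2].astype(np.float32)*1000)
    return x[:2],np.sqrt(x[2]+x[0]**2+x[1]**2),B[:,2].mean(),np.median(T[:,2]),rect
E
python3 - <<'E'
from h import *
P=np.load('wr.npz')['P']; print(bore(P,266,156,30))
Q=P[120:275,235:300].reshape(-1,3); T=Q[abs(Q[:,2]-.036)<.005]; print(cv2.minAreaRect(T[:,:2].astype(np.float32)*1000))
for lo,hi in((195,222),(235,268)):
    Q=P[lo:hi,245:290].reshape(-1,3); T=Q[Q[:,2]>.113]; print(len(T),T.mean(0) if len(T) else 0, (T.min(0)+T.max(0))/2)
Q=P[50:100,180:230]; print('table z',np.median(Q[...,2]))
E
python3 -m handwheel '[[0,-1,-6,-0.5,0],[0,-2.5,-11.5,-1,0],[0,-4,-17,-2,0],[0,-4,-17,-2,0],[0,-4,-17,-2,0]]'
python3 - <<'E'
from h import *
s,a,d=cap('wrist'); print(s['tcp_pos'],s['eef_rot'])
P=cloud('wrist',s,d); np.savez('wt.npz',im=a,P=P); save(a,'wt')
for x in finder.cut_out('wrist','test_bore'):
    print(x['p'],x['pixel'])
    try: print(bore(P,int(x['pixel'][0]),int(x['pixel'][1]),40))
    except Exception as e: print(e)
E
```

```text
(array([0.57411511, 0.17892487]), np.float64(0.018372555762026076), np.float64(0.03331430439106823), np.float64(0.03596880800222074), ((574.8508911132812, 183.84500122070312), (69.77848052978516, 56.01499938964844), 83.56202697753906))
((581.1519775390625, 238.7109832763672), (180.13720703125, 56.11262512207031), 83.44676971435547)
211 [0.58006761 0.23439839 0.12186735] [0.57063269 0.19050879 0.27900787]
189 [0.57882525 0.25997426 0.18746502] [0.57341575 0.21876305 0.27897209]
table z 0.0003376642173375799
time_s: 2.5
tcp_pos: [0.5198, 0.0395, 0.267]
eef_rot: [-180.0, 0.0, -98.0]
contact_force: [0.0, 0.3, -0.6]
gripper_width: 0.0876
gripper_force: 0.0
[0.51984663 0.03952889 0.26695405] [-1.79953728e+02  2.46437323e-02 -9.80052913e+01]
0.94 [310.6, 147.4]
(array([0.48391496, 0.0021299 ]), np.float64(0.01832510017933629), np.float64(0.033237077771874304), np.float64(0.03585982715780717), ((483.6512756347656, 2.2793731689453125), (59.97106170654297, 60.115509033203125), 4.720276355743408))
```

```bash
python3 -m handwheel '[[0,-1,-5.5,0,0],[0,-2,-11.5,0,0],[0,-3,-17,0,0],[0,-4,-22.5,0,0],[0,-5,-27,0,0],[0,-5,-27,0,0],[0,-5,-27,0,0]]'
python3 - <<'E'
from h import *
s,a,d=cap('wrist'); print(s['tcp_pos'],s['eef_rot'])
P=cloud('wrist',s,d); np.savez('ws.npz',im=a,P=P); save(a,'ws')
for q in('spindle_mid',):
  for x in finder.cut_out('wrist',q):
    Q=P[x['region']]; hi=Q[(Q[:,2]>.105)&(Q[:,2]<.116)]; col=a[x['region']].mean(0)
    print(q,round(x['p'],2),x['pixel'],col.round(),len(hi),hi.mean(0).round(4), cv2.minEnclosingCircle(hi[:,:2].astype(np.float32)*1000) if len(hi) else '')
E
```

```text
time_s: 3.48
tcp_pos: [0.4702, -0.2305, 0.2663]
eef_rot: [180.0, 0.0, -98.0]
contact_force: [0.4, 0.7, 0.3]
gripper_width: 0.0876
gripper_force: 0.0
[ 0.47017556 -0.23054088  0.26632705] [ 1.79978837e+02  7.47184054e-03 -9.80132554e+01]
spindle_mid 0.98 [279.9, 139.0] [155. 154. 153.] 330 [ 0.4639 -0.2816  0.1094] ((463.9296569824219, -281.2376708984375), 10.697317123413086)
spindle_mid 0.85 [246.8, 79.4] [144. 134.  51.] 392 [ 0.4899 -0.3495  0.1095] ((490.3826599121094, -349.84649658203125), 10.759553909301758)
spindle_mid 0.59 [328.2, 69.8] [134. 124.  46.] 401 [ 0.399  -0.3468  0.1093] ((398.4078674316406, -347.43487548828125), 10.741494178771973)
```

View pics/ws.png

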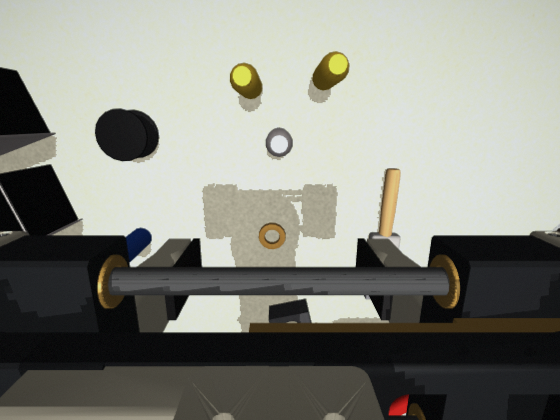

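Spindle seen at (279,143) with its top centre at (0.464,-0.281,0.110). The yellow ones, at (243,76) and (338,64), are clear of the fingers.

```bash
python3 -m handwheel '[[0,-0.6,-5.1,-1,0],[0,-0.6,-5.1,-6,0],[0,-0.6,-5.1,-10,0],[0,-0.6,-5.1,-14,0],[0,-0.6,-5.1,-18,0],[0,-0.6,-5.1,-20,0],[0,-0.6,-5.1,-21,0],[0,-0.6,-5.1,-21,0]]' 30
python3 -m handwheel '[[1,0,0,0,0],[1,0,0,0,0],[1,0,0,0,0],[1,0,0,0,0],[1,0,0,0,0],[1,0,0,0,0],[1,0,0,0,0],[1,0,0,0,0]]' 30
```

```text
time_s: 4.58
tcp_pos: [0.4639, -0.2815, 0.0564]
eef_rot: [180.0, -0.0, -98.0]
contact_force: [-0.3, 0.8, -0.2]
gripper_width: 0.0878
gripper_force: 0.0
time_s: 5.58
tcp_pos: [0.4636, -0.2822, 0.0565]
eef_rot: [180.0, -0.0, -98.0]
contact_force: [-0.3, -0.6, 1.2]
gripper_width: 0.0294
gripper_force: 30.0
```

```bash
python3 -m handwheel '[[1,0,0,2,0],[1,0,0,6,0],[1,0,0,11,0],[1,0.4,5,14,0],[1,0.8,10,14,0],[1,1.2,16,14,0],[1,1.6,22,14,0],[1,2,28.4,14,0]]'
python3 -m handwheel '[[1,0,0,0,0],[1,0,0,0,0]]'
python3 - <<'E'
from h import *
s,a,d=cap('wrist'); print(s['tcp_pos'],s['eef_rot'],s['gripper_width'])
P=cloud('wrist',s,d); np.savez('wh.npz',im=a,P=P); save(a,'wh')
for x in finder.cut_out('wrist','spindle_mid'):
    Q=P[x['region']]; t=np.percentile(Q[:,2],95); hi=Q[abs(Q[:,2]-t)<.006]
    print(round(x['p'],2),x['pixel'],t,len(hi),(hi.mean(0)-s['tcp_pos']).round(4), cv2.minEnclosingCircle(hi[:,:2].astype(np.float32)*1000))
E
```

```text
time_s: 6.58
tcp_pos: [0.4828, 0.002, 0.1964]
eef_rot: [180.0, 0.0, -98.1]
contact_force: [0.6, -0.0, -2.3]
gripper_width: 0.0291
gripper_force: 30.0
time_s: 6.82
tcp_pos: [0.483, 0.0005, 0.1961]
eef_rot: [179.9, -0.0, -98.0]
contact_force: [0.4, -1.0, -2.9]
gripper_width: 0.0297
gripper_force: 30.0
[0.48297147 0.00050138 0.19614939] [ 1.79942418e+02 -2.07766258e-02 -9.79591544e+01] 0.029655259945487795
0.56 [280.3, 254.8] 0.2502064859563952 1339 [ 0.001  -0.0017  0.053 ] ((484.14093017578125, 0.8009092211723328), 10.790794372558594)
```

View pics/wh.png

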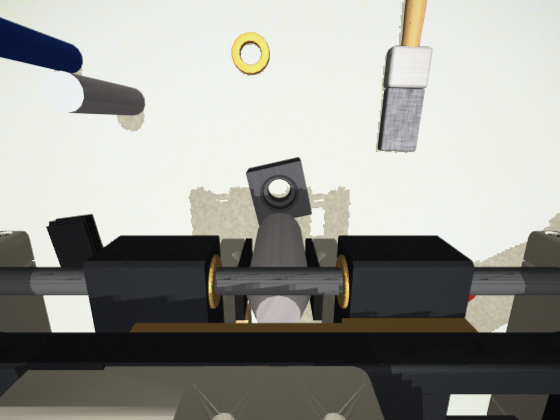

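The picture shows the rod held upright, with its top at about (280,300), and the bore just below it at (279,188). The rod is within 1 mm or so of the bore axis, so I'll lower it.

```bash
python3 -m handwheel '[[1,0,0.1,-4,0],[1,0,0.1,-8,0],[1,0,0.1,-9.5,0],[1,0,0.1,-10,0],[1,0,0.1,-10.5,0],[1,0,0.1,-11,0],[1,0,0.1,-11.5,0],[1,0,0.1,-11.5,0]]'
python3 -m handwheel '[[1,0,0,-0.3,0],[1,0,0,-0.6,0],[1,0,0,-0.9,0],[1,0,0,-1.2,0],[1,0,0,-1.4,0],[1,0,0,-1.4,0]]'
python3 - <<'E'
from h import *
s=get_state(); print(s['contact_force'],s['moment'],s['eef_rot'])
E
```

```text
time_s: 7.92
tcp_pos: [0.4833, 0.0012, 0.0814]
eef_rot: [180.0, -0.0, -98.0]
contact_force: [-0.5, 0.4, -2.0]
gripper_width: 0.0292
gripper_force: 30.0
time_s: 8.68
tcp_pos: [0.4834, 0.0011, 0.0674]
eef_rot: [180.0, -0.0, -98.0]
contact_force: [-0.1, -0.5, -2.4]
gripper_width: 0.029
gripper_force: 30.0
[-0.10987504 -0.4723478  -2.37162676] [ 0.05447776 -0.10405979 -0.01850071] [ 1.79981075e+02 -1.12735559e-02 -9.80376304e+01]
```

```bash
python3 -m handwheel '[[1,0,0,-0.1,0],[1,0,0,-0.2,0],[1,0,0,-0.3,0],[1,0,0,-0.35,0],[1,0,0,-0.35,0]]'
```

```text
time_s: 9.3
tcp_pos: [0.4831, 0.0012, 0.0641]
eef_rot: [180.0, -0.0, -98.0]
contact_force: [-3.9, 1.7, 2.4]
gripper_width: 0.0296
gripper_force: 30.0
```

```bash
python3 -m handwheel '[[1,-0.07,0.04,0,0],[1,-0.07,0.04,-0.05,0],[1,-0.07,0.04,-0.1,0],[1,-0.07,0.04,-0.1,0]]'
```

```text
time_s: 9.8
tcp_pos: [0.4829, 0.0016, 0.0634]
eef_rot: [-180.0, -0.0, -98.0]
contact_force: [-2.7, 0.6, 4.9]
gripper_width: 0.0294
gripper_force: 30.0
```

```bash
python3 -m handwheel '[[1,-0.06,0.02,-0.05,0],[1,-0.06,0.02,-0.1,0],[1,-0.06,0.02,-0.15,0],[1,-0.06,0.02,-0.15,0]]'
python3 - <<'E'
from h import *
s,a,d=cap('wrist'); P=cloud('wrist',s,d)
print(s['tcp_pos'],s['contact_force'],s['moment'])
for x in finder.cut_out('wrist','spindle_mid')[:1]:
    Q=P[x['region']]; t=np.percentile(Q[:,2],95); hi=Q[abs(Q[:,2]-t)<.006]
    print(round(x['p'],2),x['pixel'],t,np.median(hi[:,2]),cv2.minEnclosingCircle(hi[:,:2].astype(np.float32)*1000))
c,_d=cap('side')[1:];save(cv2.resize(c[180:300,370:530],(800,600),interpolation=cv2.INTER_CUBIC),'sidet')
E
```

```text
time_s: 10.3
tcp_pos: [0.4829, 0.0017, 0.0628]
eef_rot: [-179.9, -0.0, -98.0]
contact_force: [-5.9, -0.6, 14.7]
gripper_width: 0.0294
gripper_force: 30.0
[0.48289766 0.00170857 0.0628346 ] [-5.90146682 -0.60142854 14.70517892] [-0.00736151  2.17689387  0.02278943]
0.79 [281.1, 257.1] 0.11701675838523223 0.1163325062724253 ((483.8940734863281, 1.4759258031845093), 10.708244323730469)
```

View pics/sidet.png

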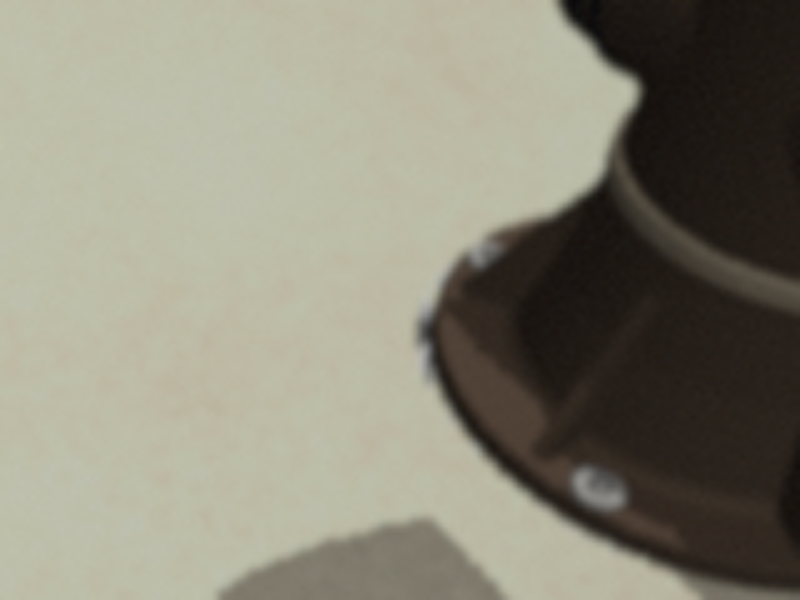

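The crop caught only the robot's base, so it's no use, but the numbers settle it: 17 N of push, and the rod top at 0.117 against 0.118 expected. I'll ease out the side load once more to be sure it's seated.

```bash
python3 -m handwheel '[[1,-0.1,0,0,0],[1,-0.1,0,-0.05,0],[1,-0.1,0,-0.05,0],[1,-0.1,0,-0.05,0]]'
python3 - <<'E'
from h import *
s=get_state(); print(s['contact_force'],s['moment'],s['tcp_pos'])
E
```

```text
time_s: 10.95
tcp_pos: [0.4828, 0.0018, 0.0628]
eef_rot: [-179.8, 0.0, -98.0]
contact_force: [-4.3, -1.3, 16.2]
gripper_width: 0.0296
gripper_force: 30.0
[-4.33130188 -1.34212979 16.22689649] [-0.36978243  1.58673899 -0.01426679] [0.48275009 0.0018039  0.06279457]
```

```bash
python3 -m handwheel '[[1,0,0,1,0],[1,0,0,3,0],[1,0,0,7,0],[1,0,0,12,0],[1,3,5.5,13,0],[1,6,11,13,0],[1,9.3,16.6,13,0],[1,9.3,17.6,13,0]]'
python3 -m handwheel '[[1,0,0,0,0],[1,0,0,0,0],[1,0,0,0,0]]'
python3 - <<'E'
from h import *
s,a,d=cap('wrist'); P=cloud('wrist',s,d); save(a,'wk')
print(s['tcp_pos'],s['contact_force'],s['moment'])
for q in('spindle_mid','rack_bore'):
  for x in finder.cut_out('wrist',q):
    Q=P[x['region']]; t=np.percentile(Q[:,2],95); hi=Q[abs(Q[:,2]-t)<.006]
    print(q,round(x['p'],2),x['pixel'],t,(np.median(hi[:,2])-s['tcp_pos'][2]),cv2.minEnclosingCircle(hi[:,:2].astype(np.float32)*1000))
E
```

```text
time_s: 11.95
tcp_pos: [0.5757, 0.1809, 0.19]
eef_rot: [180.0, -0.0, -97.9]
contact_force: [-0.7, -1.3, -2.3]
gripper_width: 0.0294
gripper_force: 30.0
time_s: 12.32
tcp_pos: [0.5739, 0.1768, 0.1914]
eef_rot: [-180.0, 0.0, -98.1]
contact_force: [-0.8, -0.1, -2.6]
gripper_width: 0.0293
gripper_force: 30.0
[0.57385368 0.1767991  0.191427  ] [-0.76719754 -0.13845121 -2.64135487] [ 0.02422473 -0.02154685  0.02118895]
spindle_mid 0.73 [280.0, 255.4] 0.2454783489480553 0.053360878598584655 ((574.7936401367188, 176.11569213867188), 10.644556045532227)
```

View pics/wk.png

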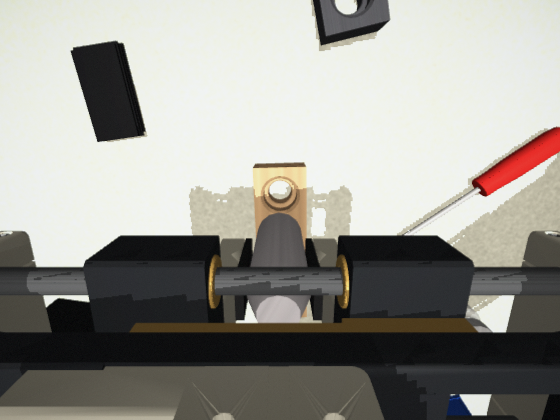

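The rod hangs over the free bore, visible at (279,193), and the neighbours sit behind it. Correct y by +1.8 mm and lower.

```bash
python3 -m handwheel '[[1,-0.05,0.18,-4,0],[1,-0.05,0.18,-8,0],[1,-0.05,0.18,-9.3,0],[1,-0.05,0.18,-9.8,0],[1,-0.05,0.18,-10.3,0],[1,-0.05,0.18,-10.8,0],[1,-0.05,0.18,-11.2,0],[1,-0.05,0.18,-11.2,0]]'
python3 -m handwheel '[[1,0,0,-0.3,0],[1,0,0,-0.6,0],[1,0,0,-0.9,0],[1,0,0,-1.1,0],[1,0,0,-1.2,0],[1,0,0,-1.2,0]]'
```

```text
time_s: 13.48
tcp_pos: [0.5736, 0.1796, 0.079]
eef_rot: [180.0, -0.0, -98.0]
contact_force: [-0.4, -0.1, -2.8]
gripper_width: 0.0296
gripper_force: 30.0
time_s: 14.22
tcp_pos: [0.5736, 0.1795, 0.067]
eef_rot: [180.0, -0.0, -98.0]
contact_force: [-0.7, -0.4, -2.2]
gripper_width: 0.0294
gripper_force: 30.0
```

```bash
python3 -m handwheel '[[1,-0.02,-0.06,-0.1,0],[1,-0.02,-0.06,-0.2,0],[1,-0.02,-0.06,-0.3,0],[1,-0.02,-0.06,-0.35,0],[1,-0.02,-0.06,-0.4,0],[1,-0.02,-0.06,-0.4,0]]'
```

```text
time_s: 14.98
tcp_pos: [0.5734, 0.1789, 0.0634]
eef_rot: [-180.0, -0.0, -98.0]
contact_force: [-4.6, -2.3, 5.0]
gripper_width: 0.0293
gripper_force: 30.0
```

```bash
python3 -m handwheel '[[1,-0.08,-0.04,-0.03,0],[1,-0.1,-0.05,-0.07,0],[1,-0.1,-0.05,-0.12,0],[1,-0.1,-0.05,-0.15,0],[1,-0.1,-0.05,-0.15,0]]'
python3 - <<'E'
from h import *
s,a,d=cap('wrist'); P=cloud('wrist',s,d)
print(s['tcp_pos'],s['contact_force'],s['moment'])
for x in finder.cut_out('wrist','spindle_mid')[:1]:
    Q=P[x['region']]; t=np.percentile(Q[:,2],95); hi=Q[abs(Q[:,2]-t)<.006]
    print(round(x['p'],2),x['pixel'],t,np.median(hi[:,2]),cv2.minEnclosingCircle(hi[:,:2].astype(np.float32)*1000))
E
```

```text
time_s: 15.6
tcp_pos: [0.5733, 0.1788, 0.0631]
eef_rot: [-179.9, 0.1, -98.0]
contact_force: [-4.2, -1.5, 11.5]
gripper_width: 0.0296
gripper_force: 30.0
[0.57331757 0.17878826 0.06306108] [-4.23586604 -1.47361643 11.51452557] [-0.70908391  1.49264399  0.00709907]
0.62 [280.0, 257.7] 0.11724241718759265 0.1165099575380368 ((574.5255126953125, 179.08657836914062), 10.606565475463867)
```

Seated, with the same contact as in the test block: top at 0.117 and centred on the bore. Release and withdraw.

```bash
python3 -m handwheel '[[1,0,0,0.08,0],[0.3,0,0,0.08,0],[0.3,0,0,0.08,0],[0.3,0,0,0.08,0],[0.3,0,0,0.08,0],[0.3,0,0,0.08,0],[0.3,0,0,0.08,0],[0.3,0,0,0.08,0]]'
python3 -m handwheel '[[0.3,0,0,1,0],[0.3,0,0,3,0],[0.3,0,0,6,0],[0.3,0,0,10,0],[0.3,0,0,15,0],[0.3,0,4,19,0],[0.3,0,6,19,0],[0.3,0,6,19,0]]'
python3 - <<'E'
from h import *
s,a,d=cap('wrist'); P=cloud('wrist',s,d); print(s['contact_force'],s['tcp_pos'])
for x in finder.cut_out('wrist','spindle_mid'):
    Q=P[x['region']]; hi=Q[(Q[:,2]>.11)&(Q[:,2]<.125)]
    if len(hi): print(round(x['p'],2),x['pixel'],np.median(hi[:,2]),cv2.minEnclosingCircle(hi[:,:2].astype(np.float32)*1000))
_,b,_=cap('scene'); _,c,_=cap('side')
save(np.hstack([cv2.resize(a,(400,300)),cv2.resize(b[80:350,170:530],(400,300)) ]),'fin')
E
```

```text
time_s: 16.7
tcp_pos: [0.5725, 0.1785, 0.0624]
eef_rot: [-180.0, 0.0, -98.0]
contact_force: [-0.5, 0.2, -0.0]
gripper_width: 0.0613
gripper_force: 0.0
time_s: 17.7
tcp_pos: [0.572, 0.2397, 0.2524]
eef_rot: [180.0, 0.0, -97.9]
contact_force: [-0.0, -1.3, -0.6]
gripper_width: 0.0615
gripper_force: 0.0
[-0.01430505 -1.27230911 -0.62300608] [0.57203336 0.23965315 0.2524248 ]
```

View pics/fin.png

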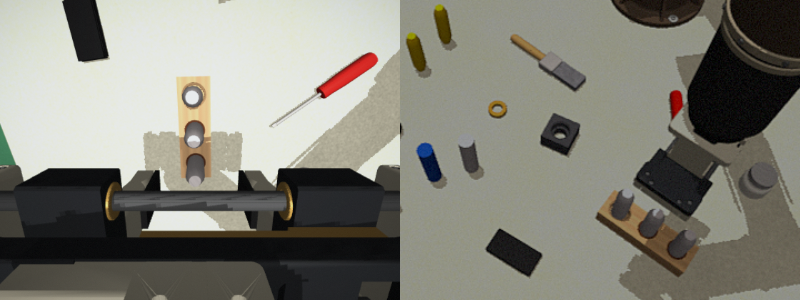

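The spindle stands upright in the free bore, at (193,95) in the left half, level with its two neighbours. The square-cut rod is still standing at (468,155) in the right half. Quick height check, then hand in.

Run:
```python
from h import *
s,a,d=cap('wrist'); P=cloud('wrist',s,d)
Q=P[110:160,245:300].reshape(-1,3); Q=Q[(Q[:,2]>.108)&(Q[:,2]<.13)]
print(len(Q),np.median(Q[:,2]),cv2.minEnclosingCircle(Q[:,:2].astype(np.float32)*1000))
if len(Q)>50 and abs(np.median(Q[:,2])-.118)<.003: print(r.close_job())
```

```text
465 0.11620222613841363 ((574.4517822265625, 179.3587188720703), 11.842658042907715)
the job is handed in; nothing more can be done
None
```

The bevelled spindle was tried fully home in the test block, then set fully home and upright in the free rack bore and released, and the square-cut spindle was left standing where it was; the job is handed in.

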